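# Receiving dish under the funnel stand

## Robot

A 6-joint arm with a two-finger parallel gripper is mounted at the origin on the work surface. World frame = base frame: x ahead of the robot, y to its left, z up, the work surface at z = 0. Lengths are in m, angles in rad, forces in N, time in s.
With the tool pointing down it reaches from about 0.375 to 0.9 m from the base axis. Payload 3.1 kg.
Tool frame: the origin (TCP) lies midway between the tips of the shut fingers; the grasp point (between the pads) lies 19 mm behind it; z points along the fingers, y is the direction in which the jaws open and shut (so a half turn about z gives the same grasp; the last joint's range is limited). The gripper opens to 85 mm and grips with 20 to 120 N. Pads are 22 mm wide; open, the fingers measure 114 mm over their backs; the gripper's body (76 mm by 85 mm) begins 54 mm behind the grasp point. The pads swing forward as they close: fully open they stand 13 mm farther back than shut.
Start: joints at [-1.395, 0.527, 1.433, -0, 1.181, -0.178], TCP at [0.217, -0.586, 0.231] pointing down, gripper open.
Joint ranges: [-3.08, 3.08], [-0.75, 2.2], [0.22, 2.44], [-1.43, 4.57], [0, 2.65], [-2.85, 2.85]. Speed limits (rad/s): [2.79, 2.79, 3.14, 3.14, 3.14, 3.14].

## Interface

Orientations are given as a unit quaternion [x, y, z, w].
In Python, from station import manip gives the robot as it stands.
- The arm moves only by the tool play_rows, never from a script. Its argument "increments" is a list of rows, each a list of 3 entries, a list of its own where there are three numbers: the shift along the tool's x, y, z in m, then the turn, a rotation vector about the tool's x, y, z in rad, then the opening, from 0 (shut) to 1 (fully open). A call has 1 to 10 rows; each row is the pose to reach, as a shift and turn from the pose commanded when the call began, along the tool's axes at that moment; what a row does not reach only later rows make up. A row lasts 1/10 s, in which the tool goes at most 50 mm and 8.59 degrees, less where a joint would pass 70% of its speed; a pose out of reach is approached as far as the arm can. A call with a gripper value outside its range is refused whole. The fingers move at their own pace and stop on an object; "force" is the grip in N (left out, the last holds). Time passes only in rows, so rows that repeat a pose let the fingers close. It gives the time, the measured TCP pose, the force and the opening at its end, in the units of the state.
- manip.sense(): the state, without advancing time (a new reading comes with each control period).
- manip.snapshot(name): name is "scene" or "top"; returns (picture, depth): 420x560x3 uint8, red, green, blue; 420x560 float32, m along the optical axis (not along the pixel's ray), 0 where there is no reading.
- manip.camera_model(name): a dict with "camera_matrix" (3x3 intrinsics, pixels), "R" (3x3) and "t" (3): a world point X has camera coordinates R X + t. Camera axes: x right, y down, z forward; pixel columns grow to the right and rows downward; lengths in m; the calibration is good to about 2 mm. A picture is of the moment at which its call begins. camera_model takes no time and is no camera call.
- manip.sign_off(): hands the job in, once; it reports no verdict.
Trained networks look in the newest picture that a camera, given by its name, has taken for a name from the list of things; names that differ only in an ending like _2 or _b are one class to them, and where a whole thing is asked for, a point or a joint stands for the part that bears it (a point fixed in the world has none). Each returns a list of dicts, best first, with "p" (0 to 1); they miss things now and then, are a little off and sometimes report something else, mostly with a low value. They report only what shows in the picture. A call takes as long as a camera call. They do not tell look-alikes from the thing itself.
- manip.regions_of(camera, thing): "region" (420x560 bool, what is visible of it) and "rect" ([left, top, width, height] in pixels, round what is visible of it).
The state is a dict: "t": time; "q": joint angles; "qd": joint speeds; "tau": joint torques, N m; "tcp_pos": TCP position; "tool_rot": TCP orientation; "force": force on the tool from outside, world axes, zero at the start; "ft_torque": the same for the moment, N m; "finger_gap": opening from 0.0 (shut) to 1.0 (fully open).
Only numpy, scipy, OpenCV 4.12 (cv2) and the standard library are available. Lean on these libraries where they do the work, as an engineer would, in place of code of your own. Each camera call takes 0.05 s, during which the arm holds its last target.

## Task

Two white porcelain dishes with straight handles lie on the laboratory bench. Take the larger one by its handle and slide it along the bench into the passage between the two feet of the wooden funnel stand until its bowl is centred under the funnel's stem, then let go of it. Keep it level and down near the bench, do not knock the stand, and leave the smaller dish where it is.

Things in the scene. Friction and masses are not known exactly. Their poses are not given: they have to be found in the camera images.
- casserole_grip (a point): Place to grasp on the larger white porcelain dish: mid-thickness of its handle, 30 mm above the bench, 120 mm from the bowl's axis along the dish's own +y. The handle is a straight level bar 14 mm wide (x), 12 mm thick (24 to 36 mm above the bench), running from the rim to 145 mm from the bowl's axis. Axes are the dish's own, z up.
- casserole_bowl (a point): Centre of the larger dish's bowl, on its axis, half-way up (20 mm above the bench). The bowl is round and open, 90 mm across the rim, 68 mm across the base, 40 mm high; about 0.2 kg. Axes are the dish's own: the handle points along +y, at the start roughly world +y. The dish starts on the stand's +y side.
- stand: Fixed stand. Origin on the bench under the funnel's stem (10 mm thick, tip 58 mm up). Passage along its own y, near world y, between wooden feet at x 65 to 85 and -85 to -65 mm, y -50 to 50, 16 high. Posts (14 mm) at x +-75, y 0 carry a board 190 (x) by 64 (y) mm, 125 to 137 mm up; white funnel cone above, 80 mm across, top 185 mm up.
- small_dish_bowl (a point): Centre of the bowl of the smaller white porcelain dish, a bystander of the same shape: bowl 60 mm across and 32 mm high, this point 16 mm above the bench, handle 14 mm wide along its own +y to 95 mm from the bowl's axis. It stands on the same side of the stand as the larger dish; which of the two is nearer the robot varies.
Things that resemble listed ones, but are neither listed nor needed, are in the scene too. Leave any blue or green look-alike of the part that bears casserole_grip alone. Leave any orange or pink look-alike of the stand alone.

How it is judged:
At the end, for the whole second after the job is handed in: The larger dish stands level (within 6 degrees) and at rest on the bench, the axis of its bowl within 15 mm of the funnel's stem; the smaller dish is within 20 mm of where it was (horizontal distance between casserole_bowl and stand below 0.015 m and height (world z) of casserole_bowl below 0.024 m and angle between casserole_bowl's own z axis and vertical below 0.1 rad and linear speed of casserole below 0.01 m/s and distance of small_dish_bowl from where it was at the start of the episode below 0.02 m); the robot touches nothing.
It fails at once if the stand is knocked (more than 8 N from anything) (contact force between stand and anything else above 8 N).
It fails at once if the larger dish is lifted more than 40 mm off the bench (height (world z) of casserole_bowl above 0.06 m).
It fails at once if the larger dish is tipped more than 20 degrees (angle between casserole_bowl's own z axis and vertical above 0.35 rad).
It fails at once if the smaller dish is pushed more than 20 mm or lifted (distance of small_dish_bowl from where it was at the start of the episode above 0.02 m).
It also fails if it takes over 42 s, if anything falls off the work surface, if the arm or the gripper's body presses on something with over 40 N, if the wrist force passes 120 N, or if a joint passes its speed limit or range.

## Working session

There is one attempt and no reset: what is moved stays moved. The work goes in short steps, Python scripts to look and compute and a tool call to move; the robot and the scene stay as the last step left them, time stands still between calls to the robot, and variables do not carry over. Pictures are saved under pics/ and viewed, and the job is handed in when it is done.

Besides the shell and the picture viewer there is one more tool, called after "Request:" as name(argument=value, ...), one argument or row to a line, values as JSON. play_rows: Moves the arm, as the interface text tells. Its arguments: {"type":"object","properties":{"increments":{"type":"array"},"force":{"type":"number"}},"required":["increments"]}

```bash
mkdir -p pics; python3 - <<'E'
from station import manip
import cv2,numpy as np
s=manip.sense();print(s['t'],s['tcp_pos'],s['tool_rot'],s['finger_gap'])
for n in('scene','top'):
    im,d=manip.snapshot(n);cv2.imwrite(f'pics/{n}0.png',im[:,:,::-1]);np.save(f'pics/{n}0.npy',d)
    c=manip.camera_model(n);print(n,c)
    for th in('casserole_grip','casserole_bowl','stand','small_dish_bowl'):
        print(th,[(round(r['p'],2),r['rect']) for r in manip.regions_of(n,th)])
E
```

```text
0.0 [ 0.21645137 -0.58557281  0.23034546] [ 9.84390373e-01  1.75995578e-01  2.64544580e-06 -1.07287672e-03] 0.9967968541053751
scene {'camera_matrix': array([[451.54927503,   0.        , 277.91076519],
       [  0.        , 451.54927503, 211.27108954],
       [  0.        ,   0.        ,   1.        ]]), 'R': array([[-0.83848193,  0.54467463, -0.01666096],
       [ 0.45196822,  0.67803729, -0.57964658],
       [-0.30442203, -0.49355341, -0.81469765]]), 't': array([ 0.44492847, -0.15691064,  1.48906493])}
casserole_grip [(0.88, [369.2, 254.0, 61.3, 30.8]), (0.81, [352.6, 327.7, 39.4, 78.7]), (0.59, [260.2, 277.1, 48.7, 62.6])]
casserole_bowl [(0.78, [350.0, 329.3, 43.4, 75.8]), (0.75, [260.8, 277.4, 48.3, 66.7]), (0.66, [371.7, 251.8, 60.2, 33.6])]
stand [(0.94, [236.6, 96.7, 64.0, 52.6]), (0.85, [210.4, 56.6, 47.6, 64.5]), (0.73, [215.1, 146.9, 64.8, 71.1])]
small_dish_bowl [(0.61, [323.9, 245.4, 28.9, 35.7])]
top {'camera_matrix': array([[500.40641792,   0.        , 285.12229633],
       [  0.        , 500.40641792, 205.71990613],
       [  0.        ,   0.        ,   1.        ]]), 'R': array([[ 0.02893203, -0.99952554, -0.01056606],
       [-0.98363197, -0.02658804, -0.17821681],
       [ 0.17785132,  0.01554929, -0.98393451]]), 't': array([-0.05233851,  0.48238369,  1.70482651])}
casserole_grip [(0.81, [126.7, 166.5, 55.2, 27.8]), (0.78, [186.5, 229.8, 22.5, 54.2]), (0.76, [190.0, 148.0, 55.2, 28.3])]
casserole_bowl [(0.93, [180.2, 226.9, 28.6, 54.3]), (0.66, [191.8, 150.8, 50.2, 21.0]), (0.58, [128.7, 166.5, 49.6, 26.9])]
stand [(0.72, [357.6, 214.4, 31.8, 10.7]), (0.7, [308.3, 166.0, 34.1, 53.8]), (0.56, [420.7, 222.5, 42.3, 49.2])]
small_dish_bowl [(0.85, [210.3, 211.1, 29.9, 12.5])]
```

View pics/scene0.png

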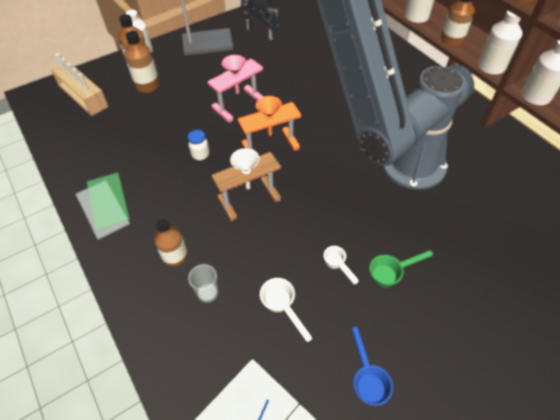

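View pics/top0.png

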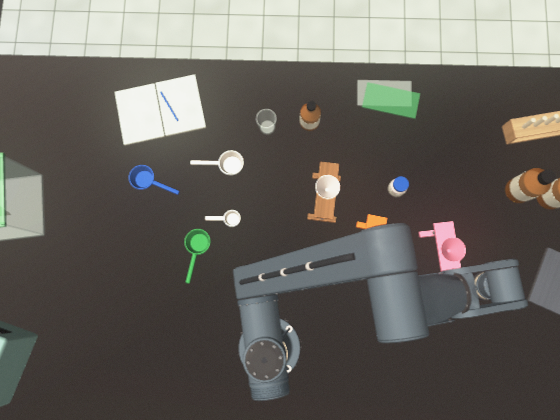

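The scene picture shows three dishes with handles. White at (277,295) has its handle end at (309,338) and is the larger. White at (335,257) is the smaller. The green (387,271) and blue (373,385) ones are look-alikes. The brown wooden stand is at (246,172); the orange (269,115) and pink (235,72) stands are decoys. In the top picture the large dish is at (231,163), the small one at (232,218) and the stand at (326,190). Next I measure them and make an enlarged crop.

```bash
cat > h.py <<'E'
import numpy as np,cv2
from station import manip
def cloud(n,im,d):
    c=manip.camera_model(n);K=c['camera_matrix'];v,u=np.mgrid[:420,:560]
    P=np.stack([(u-K[0,2])/K[0,0]*d,(v-K[1,2])/K[1,1]*d,d],-1)
    return (P-c['t'])@c['R']
def proj(n,X):
    c=manip.camera_model(n);p=(np.atleast_2d(X)@c['R'].T+c['t'])@c['camera_matrix'].T
    return p[:,:2]/p[:,2:]
def circ(p):
    A=np.c_[2*p,np.ones(len(p))];s=np.linalg.lstsq(A,(p**2).sum(1),rcond=None)[0]
    return s[:2],np.sqrt(s[2]+s[:2]@s[:2])
E
python3 - <<'E'
from h import *
win={'top':{'big':(185,145,250,182),'small':(200,205,246,232),'stand':(300,155,350,228)},
 'scene':{'big':(255,272,316,345),'small':(320,243,362,288),'stand':(205,145,290,222)}}
for n in('scene','top'):
    im=cv2.imread(f'pics/{n}0.png');d=np.load(f'pics/{n}0.npy');W=cloud(n,im,d)
    hsv=cv2.cvtColor(im,cv2.COLOR_BGR2HSV)
    for k,(a,b,c,e) in win[n].items():
        w=W[b:e,a:c].reshape(-1,3);h=hsv[b:e,a:c].reshape(-1,3);ok=(d[b:e,a:c].ravel()>0)
        z=w[:,2]
        if k!='stand':
            m=ok&(h[:,2]>110)&(h[:,1]<90)&(z>.004)
            p=w[m];zt=.036 if k=='big' else .028
            print(n,k,m.sum(),'z',np.percentile(p[:,2],[2,50,98]).round(3),p.min(0).round(3),p.max(0).round(3))
            # bowl: min x.. ; handle: farther +y
            rr=.045 if k=='big' else .03
            c0=np.array([np.nan]*2)
            y0=p[:,1].min()+rr
            rim=p[(p[:,1]<y0+rr*.8)&(p[:,2]>zt-.003)][:,:2]
            cc,r=circ(rim);print(' rim',cc.round(4),r.round(4),len(rim))
            hd=p[(p[:,1]>y0+rr*1.25)]
            if len(hd)>5:
                l=cv2.fitLine(hd[:,:2].astype(np.float32),cv2.DIST_HUBER,0,.01,.01).ravel();l=l*np.sign([l[1],l[1],1,1])
                print(' handle z',np.median(hd[:,2]).round(4),'line',l.round(4),'ang',np.degrees(np.arctan2(-l[0],l[1])).round(2),'mid',hd.mean(0).round(4),'ymax',hd[:,1].max().round(4))
        else:
            m=ok&(z>.115)&(z<.145)&(h[:,1]>70)
            p=w[m];print(n,'board',m.sum(),np.median(p[:,2]).round(4),cv2.minAreaRect(p[:,:2].astype(np.float32)))
            m=ok&(z>.15)&(h[:,1]<70);print(' cone',m.sum(),w[m].mean(0).round(4),w[m][:,2].max())
            q=w[m&(z>.175)][:,:2]
            if len(q)>5: print(' conetop',circ(q))
            m=ok&(z>.008)&(z<.022)&(h[:,1]>70)&(h[:,2]>60);print(' feet',m.sum(),w[m].min(0).round(3),w[m].max(0).round(3))
    a,b,c,e=(180,140,360,235) if n=='top' else (200,140,375,350)
    cv2.imwrite(f'pics/{n}0c.png',cv2.resize(im[b:e,a:c],None,fx=4 if n=='top' else 2.8,fy=4 if n=='top' else 2.8,interpolation=cv2.INTER_CUBIC))
E
```

```text
scene big 941 z [0.004 0.029 0.042] [0.58  0.114 0.004] [0.682 0.304 0.045]
 rim [0.6378 0.1593] 0.0419 172
 handle z 0.0347 line [-0.0247  0.9997  0.6382  0.2472] ang 1.41 mid [0.6376 0.2613 0.0343] ymax 0.3039
scene small 436 z [0.005 0.024 0.034] [0.409 0.108 0.004] [0.468 0.241 0.036]
 rim [0.4394 0.1473] 0.027 83
 handle z 0.0263 line [-6.000e-04  1.000e+00  4.396e-01  2.091e-01] ang 0.04 mid [0.4396 0.2091 0.0259] ymax 0.2414
scene board 1030 0.136 ((0.5262453556060791, -0.17639262974262238), (0.0687384381890297, 0.19051486253738403), 84.13746643066406)
 cone 431 [ 0.5199 -0.1879  0.1718] 0.18890377503151354
 conetop (array([ 0.52543935, -0.1761906 ]), np.float64(0.03517799242243436))
 feet 298 [ 0.419 -0.375  0.008] [ 0.615 -0.119  0.022]
top big 534 z [0.004 0.027 0.045] [0.593 0.115 0.004] [0.681 0.312 0.049]
 rim [0.6369 0.1582] 0.0416 103
 handle z 0.0347 line [0.0606 0.9982 0.6359 0.2671] ang -3.48 mid [0.636  0.2624 0.0333] ymax 0.3123
top small 255 z [0.004 0.024 0.038] [0.411 0.118 0.004] [0.473 0.245 0.04 ]
 rim [0.4383 0.146 ] 0.0267 62
 handle z 0.0275 line [-0.0664  0.9978  0.437   0.2131] ang 3.81 mid [0.4371 0.2123 0.0258] ymax 0.2454
top board 657 0.1369 ((0.5266635417938232, -0.17643924057483673), (0.06419786810874939, 0.19332891702651978), 84.42893981933594)
 cone 414 [ 0.529  -0.1772  0.1724] 0.19299790672285208
 conetop (array([ 0.52520506, -0.17617264]), np.float64(0.03487271537106167))
 feet 140 [ 0.438 -0.232  0.008] [ 0.615 -0.12   0.022]
```

View pics/top0c.png

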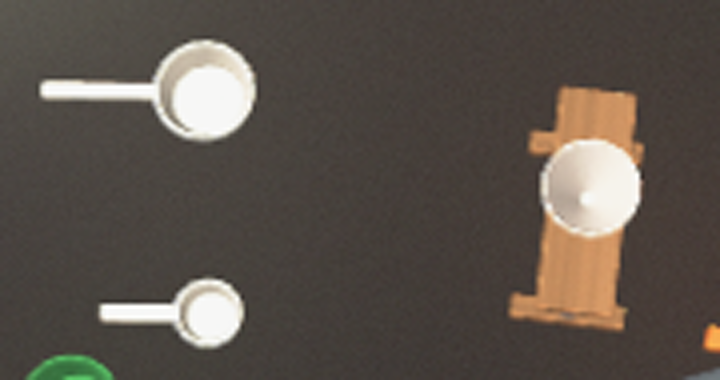

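View pics/scene0c.png

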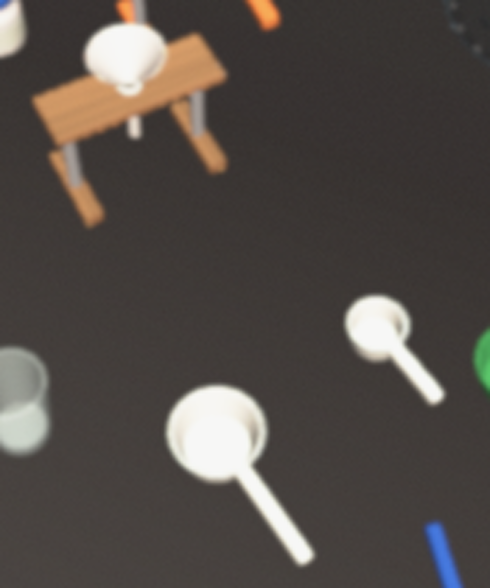

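The larger white dish (scene (277,295), top (231,163)) has a fitted rim centre of (0.637, 0.159). Its handle runs along +y and ends at about y=0.304, with its top at z≈0.035, so its length of 145 mm matches the description. The other white dish has r≈0.03 and its handle ends 95 mm out, so it is the small one. The stand centre is (0.5255, -0.1763), agreed by board and cone in both cameras, and its passage axis is at about 84.3°. Both crops confirm this, so I start moving: rise, then travel at z 0.30.

Request:
play_rows(
  increments=[
    [[0,0,-0.035],[0,0,0],1],
    [[0,0,-0.07],[0,0,0],1],
    [[0.033,-0.031,-0.07],[0,0,0],1],
    [[0.066,-0.062,-0.07],[0,0,0],1],
    [[0.099,-0.093,-0.07],[0,0,0],1],
    [[0.132,-0.124,-0.07],[0,0,0],1],
    [[0.165,-0.155,-0.07],[0,0,0],1],
    [[0.198,-0.186,-0.07],[0,0,0],1],
    [[0.231,-0.217,-0.07],[0,0,0],1],
    [[0.264,-0.248,-0.07],[0,0,0],1],
  ],
)

```text
t: 1.5
tcp_pos: [0.3788, -0.2605, 0.3016]
tool_rot: [0.984, 0.176, 0.0, 0.0]
force: [1.2, -0.0, -0.6]
finger_gap: 1.0
```

Request:
play_rows(
  increments=[
    [[0.033,-0.031,0],[0,0,-0.12],1],
    [[0.066,-0.062,0],[0,0,-0.24],1],
    [[0.099,-0.093,0],[0,0,-0.36],1],
    [[0.132,-0.124,0],[0,0,-0.48],1],
    [[0.165,-0.155,0],[0,0,-0.6],1],
    [[0.198,-0.186,0],[0,0,-0.72],1],
    [[0.231,-0.217,0],[0,0,-0.84],1],
    [[0.264,-0.248,0],[0,0,-0.96],1],
    [[0.297,-0.279,0],[0,0,-1.08],1],
    [[0.33,-0.31,0],[0,0,-1.2165],1],
  ],
)

```text
t: 2.5
tcp_pos: [0.581, 0.1449, 0.3015]
tool_rot: [0.705, 0.709, 0.0, 0.0]
force: [0.2, -0.8, -0.4]
finger_gap: 0.997
```

```bash
cat >> h.py <<'E'
from scipy.spatial.transform import Rotation as Ro
def delta(pos,ang):
    s=manip.sense();R=Ro.from_quat(s['tool_rot'])
    T=Ro.from_matrix(np.array([[np.cos(ang),np.sin(ang),0],[np.sin(ang),-np.cos(ang),0],[0,0,-1.]]))
    print('t',round(s['t'],2),'tcp',s['tcp_pos'].round(4),'gap',round(s['finger_gap'],3),'F',np.round(s['force'],1),'xang',np.degrees(np.arctan2(*R.as_matrix()[[1,0],0])).round(2),
    'shift',R.inv().apply(np.array(pos)-s['tcp_pos']).round(4),'turn',(R.inv()*T).as_rotvec().round(4))
E
python3 -c "
from h import *
delta([.637,.279,.12],np.pi/2)"
```

```text
t 2.5 tcp [0.581  0.1449 0.3015] gap 0.997 F [ 0.2 -0.8 -0.4] xang 90.3 shift [0.1339 0.0566 0.1815] turn [0.0004 0.0002 0.0052]
```

Request:
play_rows(
  increments=[
    [[0.045,0.019,0],[0,0,0.005],1],
    [[0.09,0.038,0.0],[0,0,0.005],1],
    [[0.134,0.057,0.0],[0,0,0.005],1],
    [[0.134,0.057,0.04],[0,0,0.005],1],
    [[0.134,0.057,0.08],[0,0,0.005],1],
    [[0.134,0.057,0.12],[0,0,0.005],1],
    [[0.134,0.057,0.15],[0,0,0.005],1],
    [[0.134,0.057,0.18],[0,0,0.005],1],
    [[0.134,0.057,0.18],[0,0,0.005],1],
  ],
)

```text
t: 3.4
tcp_pos: [0.6339, 0.2759, 0.1161]
tool_rot: [0.709, 0.705, -0.005, -0.003]
force: [-0.2, -0.9, -1.6]
finger_gap: 0.999
```

```bash
python3 - <<'E'
from h import *
delta([.637,.279,.013],np.pi/2)
for n in('scene','top'):
    im,d=manip.snapshot(n);im=im[:,:,::-1].copy();W=cloud(n,im,d)
    hsv=cv2.cvtColor(im,cv2.COLOR_BGR2HSV)
    X=W.reshape(-1,3);H=hsv.reshape(-1,3)
    m=(d.ravel()>0)&(X[:,0]>.42)&(X[:,0]<.63)&(X[:,1]>-.29)&(X[:,1]<-.06)&(X[:,2]>.01)&(X[:,2]<.02)&(H[:,1]>70)&(H[:,2]>60)
    u=np.array([.0993,.9951]);v=np.array([.9951,-.0993]);p=X[m][:,:2]-[.5255,-.1763]
    a,b=p@v,p@u
    for s in(1,-1):
        k=np.sign(a)==s
        if k.sum()>5: print(n,'foot',s,k.sum(),np.percentile(a[k],[2,50,98]).round(4),np.percentile(b[k],[2,50,98]).round(4),np.degrees(np.polyfit(b[k],a[k],1)[0]).round(2))
    for P in([.637,.279,.036],[.5255,-.1763,.185],[.637,.159,.04]):
        q=proj(n,P)[0];cv2.circle(im,tuple(np.int32(q.round())),2,(0,0,255),-1)
    a,b,c,e=(160,120,360,270) if n=='top' else (200,140,380,360)
    cv2.imwrite(f'pics/{n}1c.png',cv2.resize(im[b:e,a:c],None,fx=4 if n=='top' else 2.7,fy=4 if n=='top' else 2.7,interpolation=cv2.INTER_CUBIC))
E
```

```text
t 3.4 tcp [0.6339 0.2759 0.1161] gap 0.999 F [-0.2 -0.9 -1.6] xang 89.68 shift [0.0034 0.0042 0.1031] turn [-0.0104  0.0027 -0.0056]
scene foot 1 130 [0.0664 0.0779 0.0851] [-0.045   0.0182  0.0506] -3.37
scene foot -1 139 [-0.0843 -0.0721 -0.0639] [-0.0473  0.0088  0.0486] -1.46
top foot 1 39 [0.0652 0.074  0.0838] [-0.0489  0.034   0.0493] 0.45
top foot -1 80 [-0.0848 -0.0794 -0.0567] [-0.1069  0.009   0.0472] -4.03
```

View pics/scene1c.png

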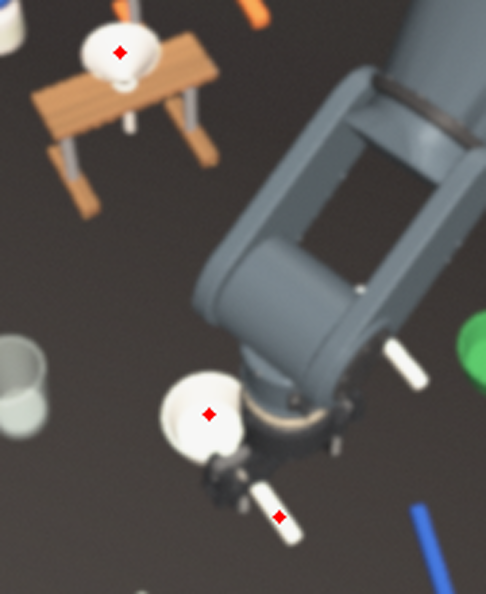

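View pics/top1c.png

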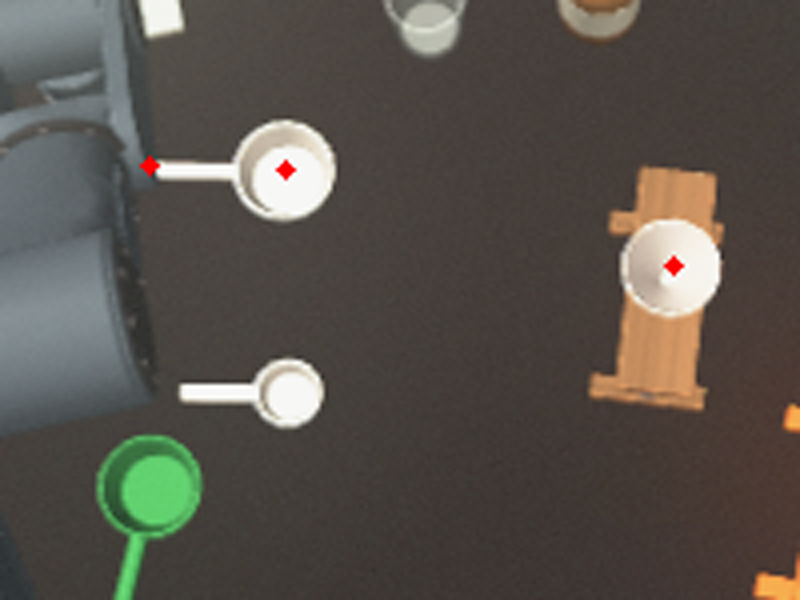

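Foot positions match (±65–85 mm, ±50 mm). The projected red dots land on the handle, bowl and cone centres in both views, and the gripper is above the handle. Now I descend, aiming about 123 mm out along the handle.

Request:
play_rows(
  increments=[
    [[0,0,0],[0,0,0],1],
    [[0,0,0],[0,0,0],1],
    [[0,0,0.0],[0,0,0],1],
  ],
)

```text
t: 3.8
tcp_pos: [0.6385, 0.2772, 0.1232]
tool_rot: [0.709, 0.705, 0.001, 0.001]
force: [-0.4, -0.2, -0.5]
finger_gap: 1.004
```

```bash
python3 -c "
from h import *
delta([.637,.282,.012],np.pi/2)"
```

```text
t 3.8 tcp [0.6385 0.2772 0.1232] gap 1.004 F [-0.4 -0.2 -0.5] xang 89.69 shift [ 0.0047 -0.0019  0.1112] turn [ 0.0031 -0.0008 -0.0055]
```

Request:
play_rows(
  increments=[
    [[0.005,-0.002,0.02],[0,0,-0.005],1],
    [[0.005,-0.002,0.04],[0,0,-0.005],1],
    [[0.005,-0.002,0.06],[0,0,-0.005],1],
    [[0.005,-0.002,0.08],[0,0,-0.005],1],
    [[0.005,-0.002,0.095],[0,0,-0.005],1],
    [[0.005,-0.002,0.105],[0,0,-0.005],1],
    [[0.005,-0.002,0.111],[0,0,-0.005],1],
    [[0.005,-0.002,0.111],[0,0,-0.005],1],
    [[0.005,-0.002,0.111],[0,0,-0.005],1],
  ],
)

```text
t: 4.7
tcp_pos: [0.6361, 0.2821, 0.011]
tool_rot: [0.707, 0.707, 0.001, 0.0]
force: [-0.4, 0.4, 0.2]
finger_gap: 0.998
```

Request:
play_rows(
  increments=[
    [[0,0,0],[0,0,0],0.6],
    [[0,0,0],[0,0,0],0.4],
    [[0,0,0],[0,0,0],0.3],
    [[0,0,0],[0,0,0],0.2],
    [[0,0,0],[0,0,0],0.1],
    [[0,0,0],[0,0,0],0.0],
    [[0,0,0],[0,0,0],0.0],
    [[0,0,0],[0,0,0],0],
    [[0,0,0],[0,0,0],0],
    [[0,0,0],[0,0,0],0],
  ],
  force=30,
)

```text
t: 5.7
tcp_pos: [0.6357, 0.282, 0.0104]
tool_rot: [0.707, 0.707, 0.0, 0.0]
force: [0.4, -1.2, 1.0]
finger_gap: 0.15
```

```bash
python3 - <<'E'
from h import *
delta([.5255+.0993*.123,-.1763+.9951*.123,.012],np.radians(84.3))
for n in('scene','top'):
    im,d=manip.snapshot(n);im=im[:,:,::-1].copy()
    for P in([.637,.159,.04],):
        q=proj(n,P)[0];cv2.circle(im,tuple(np.int32(q.round())),1,(0,0,255),-1)
    a,b,c,e=(160,120,360,270) if n=='top' else (240,240,400,360)
    cv2.imwrite(f'pics/{n}2c.png',cv2.resize(im[b:e,a:c],None,fx=4 if n=='top' else 4,fy=4,interpolation=cv2.INTER_CUBIC))
E
```

```text
t 5.7 tcp [0.6357 0.282  0.0104] gap 0.15 F [ 0.4 -1.2  1. ] xang 89.97 shift [-0.3359 -0.0979 -0.0016] turn [ 0.0004 -0.0001  0.099 ]
```

View pics/scene2c.png

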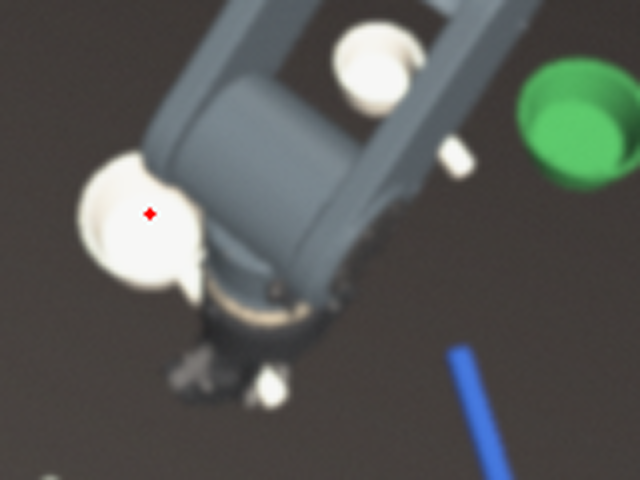

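View pics/top2c.png

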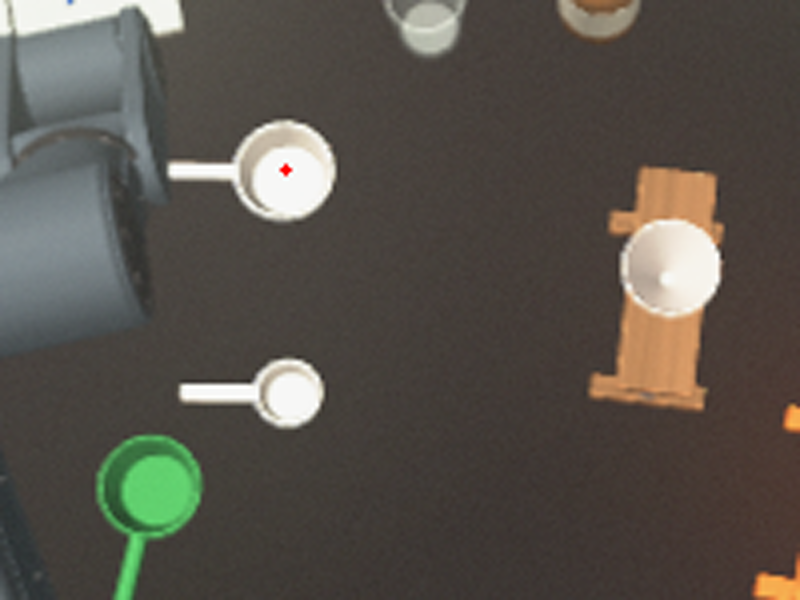

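The handle is gripped (12.75 mm gap reading for a 14 mm bar), and the dish has not shifted. I slide it slowly, 2 mm relieved, to in front of the passage, turning it onto the passage axis.

Request:
play_rows(
  increments=[
    [[0,0,-0.002],[0,0,0],0],
    [[-0.01,-0.003,-0.002],[0,0,0.005],0],
    [[-0.03,-0.011,-0.002],[0,0,0.012],0],
    [[-0.055,-0.022,-0.002],[0,0,0.025],0],
    [[-0.08,-0.033,-0.002],[0,0,0.037],0],
    [[-0.105,-0.043,-0.002],[0,0,0.05],0],
    [[-0.13,-0.054,-0.002],[0,0,0.062],0],
    [[-0.155,-0.064,-0.002],[0,0,0.075],0],
    [[-0.18,-0.075,-0.002],[0,0,0.087],0],
    [[-0.206,-0.085,-0.002],[0,0,0.099],0],
  ],
)

```text
t: 6.8
tcp_pos: [0.5488, 0.0748, 0.0122]
tool_rot: [0.742, 0.671, -0.001, -0.001]
force: [0.5, 0.3, -1.9]
finger_gap: 0.158
```

Request:
play_rows(
  increments=[
    [[0,0,0],[0,0,0],0],
    [[0,0,0],[0,0,0],0],
    [[0,0,0],[0,0,0],0],
  ],
)

```text
t: 7.1
tcp_pos: [0.5507, 0.0763, 0.0123]
tool_rot: [0.741, 0.671, 0.0, 0.0]
force: [-0.3, 0.3, -2.2]
finger_gap: 0.157
```

```bash
cat > big.py <<'E'
from h import *
def big(tag,ctr):
  for n in('scene','top'):
    im,d=manip.snapshot(n);im=im[:,:,::-1].copy();W=cloud(n,im,d).reshape(-1,3);H=cv2.cvtColor(im,cv2.COLOR_BGR2HSV).reshape(-1,3)
    m=(d.ravel()>0)&(H[:,1]<90)&(H[:,2]>120)&(np.hypot(W[:,0]-ctr[0],W[:,1]-ctr[1])<.058)&(W[:,2]<.055)
    p=W[m];r=p[(p[:,2]>.033)&(p[:,2]<.05)]
    if len(r)>8:
        c,R=circ(r[:,:2]);print(n,'bowl',c.round(4),R.round(4),len(r))
        r2=r[np.abs(np.hypot(*(r[:,:2]-ctr).T)-.042)<.012]
        A=np.c_[r2[:,:2]-ctr,np.ones(len(r2))];s=np.linalg.lstsq(A,r2[:,2],rcond=None)[0];print('  plane tilt deg',np.degrees(s[:2]).round(1),'z',s[2].round(4))
    P=np.array([[ctr[0]+.045*np.cos(t),ctr[1]+.045*np.sin(t),.04] for t in np.linspace(0,6.28,40)])
    e=cv2.resize(im,None,fx=4,fy=4,interpolation=cv2.INTER_CUBIC)
    for q in proj(n,P): cv2.circle(e,tuple(np.int32((q*4+2).round())),1,(0,0,255),-1)
    u,v=(proj(n,[.54,-.06,.03])[0]*4).astype(int)
    cv2.imwrite(f'pics/{n}{tag}.png',e[max(0,v-290):v+290,max(0,u-390):u+390])
E
python3 - <<'E'
from big import *
delta([.5255+.0993*.123,-.1763+.9951*.123,.012],np.radians(84.3))
s=manip.sense();big('3',s['tcp_pos'][:2]-.123*np.array([.0993,.9951]))
E
```

```text
t 7.1 tcp [0.5507 0.0763 0.0123] gap 0.157 F [-0.3  0.3 -2.2] xang 84.3 shift [-0.1309  0.      0.0003] turn [ 0.0004 -0.0002 -0.0001]
scene bowl [ 0.5409 -0.0455] 0.0416 101
  plane tilt deg [1.8 0.6] z 0.0381
top bowl [ 0.5392 -0.0438] 0.0424 132
  plane tilt deg [-1. -0.] z 0.0393
```

View pics/scene3.png

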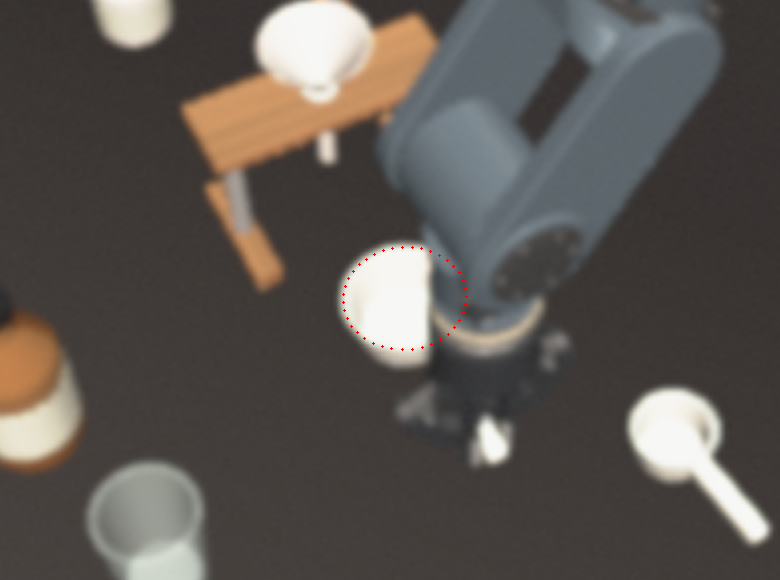

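View pics/top3.png

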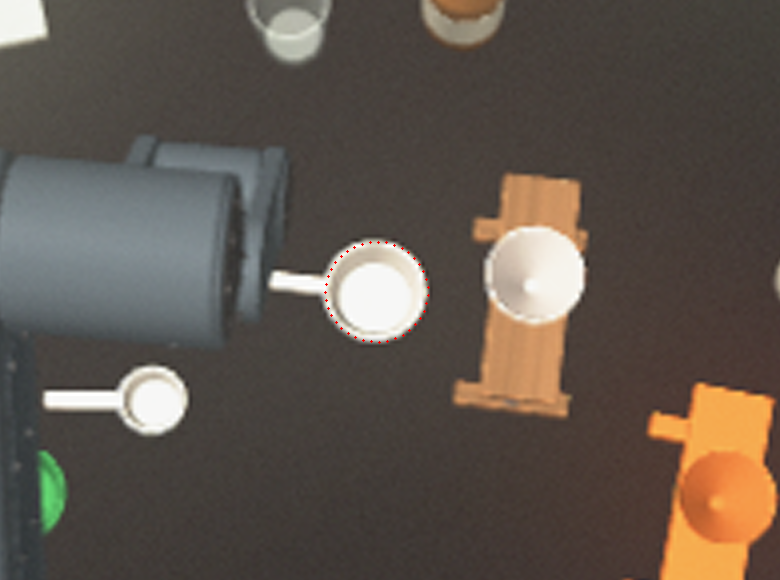

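The dish follows level: bowl measured at (0.540,-0.045), with the red rim circle on the rim in both views. It needs 132 mm more along the passage. First I check arm-to-stand clearance from the depth points.

```bash
python3 - <<'E'
from h import *
for n in('scene','top'):
    im,d=manip.snapshot(n);W=cloud(n,im,d).reshape(-1,3);H=cv2.cvtColor(im,cv2.COLOR_RGB2HSV).reshape(-1,3)
    u=np.array([.0993,.9951]);w=W[:,:2]-[.5255,-.1763];a,b=w@np.array([.9951,-.0993]),w@u
    for lo,hi in((.07,.12),(.12,.145),(.145,.19),(.19,.24),(.24,.3),(.3,.4)):
        m=(d.ravel()>0)&(W[:,2]>lo)&(W[:,2]<hi)&(np.abs(a)<.12)&(b>.06)&(b<.35)
        if m.sum()>5: print(n,lo,hi,m.sum(),'min b',np.percentile(b[m],[1,5]).round(3),'after',(np.percentile(b[m],1)-.132).round(3))
E
```

```text
scene 0.07 0.12 328 min b [0.244 0.249] after 0.112
scene 0.12 0.145 52 min b [0.248 0.25 ] after 0.116
scene 0.145 0.19 345 min b [0.24 0.25] after 0.108
scene 0.19 0.24 245 min b [0.245 0.252] after 0.113
scene 0.24 0.3 248 min b [0.214 0.243] after 0.082
scene 0.3 0.4 2945 min b [0.202 0.21 ] after 0.07
top 0.3 0.4 417 min b [0.194 0.196] after 0.062
```

Clear: the widest arm part ends about 62 mm from the stem axis, above z=0.3, and the cone's radius is 40 mm. I slide in at 15 mm per row.

Request:
play_rows(
  increments=[
    [[-0.008,0,0],[0,0,0],0],
    [[-0.02,0,0],[0,0,0],0],
    [[-0.035,0,0],[0,0,0],0],
    [[-0.05,0,0],[0,0,0],0],
    [[-0.065,0,0],[0,0,0],0],
    [[-0.08,0,0],[0,0,0],0],
    [[-0.095,0,0],[0,0,0],0],
    [[-0.11,0,0],[0,0,0],0],
    [[-0.122,0,0],[0,0,0],0],
    [[-0.132,0,0],[0,0,0],0],
  ],
)

```text
t: 8.3
tcp_pos: [0.5373, -0.0566, 0.0123]
tool_rot: [0.742, 0.671, 0.0, 0.0]
force: [-0.4, 0.0, -1.3]
finger_gap: 0.16
```

Request:
play_rows(
  increments=[
    [[0,0,0],[0,0,0],0],
    [[0,0,0],[0,0,0],0],
    [[0,0,0],[0,0,0],0],
  ],
)

```text
t: 8.6
tcp_pos: [0.5372, -0.0548, 0.0123]
tool_rot: [0.741, 0.671, -0.0, -0.0]
force: [1.1, 0.1, -2.5]
finger_gap: 0.155
```

```bash
python3 - <<'E'
from big import *
delta([.5255+.0993*.123,-.1763+.9951*.123,.012],np.radians(84.3))
big('4',np.array([.5255,-.1763]))
E
```

```text
t 8.6 tcp [ 0.5372 -0.0548  0.0123] gap 0.155 F [ 1.1  0.1 -2.5] xang 84.33 shift [0.0009 0.0004 0.0003] turn [-0.0003 -0.0002  0.0006]
scene bowl [ 0.5263 -0.1756] 0.0421 56
  plane tilt deg [3.9 1.8] z 0.0359
top bowl [ 0.5262 -0.1743] 0.0434 46
  plane tilt deg [ 0.9 -0.5] z 0.0397
```

View pics/scene4.png

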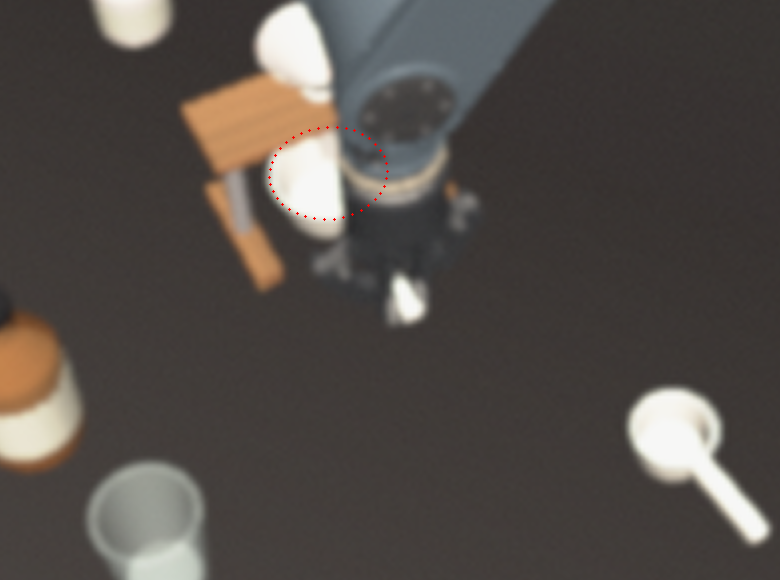

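View pics/top4.png

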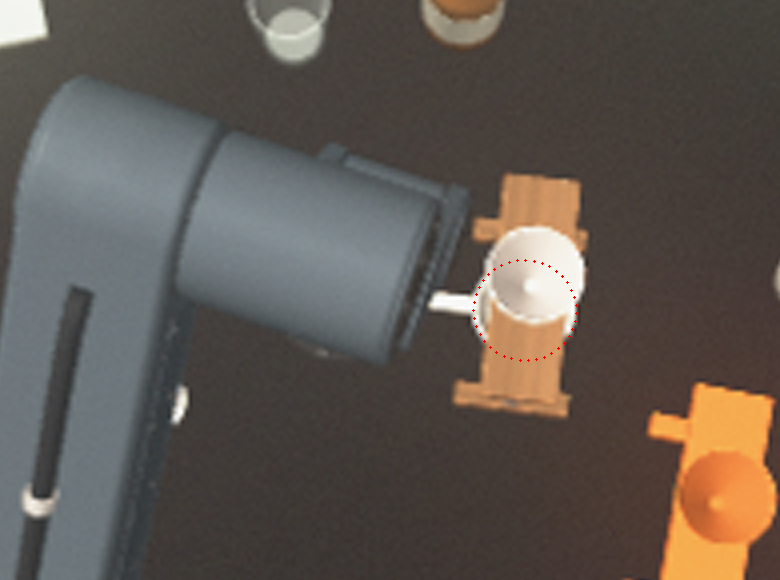

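The dish is in the passage: bowl fit (0.526,-0.175), within 2 mm of the stem, and level. Its rim lies on the target circle in both views, and the small dish is in place. I lower 2 mm, open, let it settle, then rise and back away.

Request:
play_rows(
  increments=[
    [[0,0,0.001],[0,0,0],0],
    [[0,0,0.002],[0,0,0],0],
    [[0,0,0.002],[0,0,0],0.2],
    [[0,0,0.002],[0,0,0],0.3],
    [[0,0,0.002],[0,0,0],0.5],
    [[0,0,0.002],[0,0,0],0.8],
    [[0,0,0.002],[0,0,0],1],
    [[0,0,0.002],[0,0,0],1],
    [[0,0,0.002],[0,0,0],1],
    [[0,0,0.002],[0,0,0],1],
  ],
)

```text
t: 9.7
tcp_pos: [0.5373, -0.0554, 0.0103]
tool_rot: [0.741, 0.671, -0.0, -0.0]
force: [-0.9, 0.9, -1.3]
finger_gap: 1.002
```

Request:
play_rows(
  increments=[
    [[0,0,-0.01],[0,0,0],1],
    [[0,0,-0.025],[0,0,0],1],
    [[0,0,-0.05],[0,0,0],1],
    [[0.02,0,-0.08],[0,0,0],1],
    [[0.05,0,-0.11],[0,0,0],1],
    [[0.09,0,-0.14],[0,0,0],1],
    [[0.13,0,-0.17],[0,0,0],1],
    [[0.17,0,-0.2],[0,0,0],1],
    [[0.21,0,-0.2],[0,0,0],1],
    [[0.25,0,-0.2],[0,0,0],1],
  ],
)

```text
t: 10.7
tcp_pos: [0.5626, 0.1952, 0.2129]
tool_rot: [0.741, 0.671, 0.002, 0.001]
force: [0.2, -0.1, -0.2]
finger_gap: 0.998
```

Request:
play_rows(
  increments=[
    [[0,0,0],[0,0,0],1],
    [[0,0,0],[0,0,0],1],
    [[0,0,0],[0,0,0],1],
  ],
)

```text
t: 11.0
tcp_pos: [0.5617, 0.1925, 0.2104]
tool_rot: [0.742, 0.671, -0.0, -0.0]
force: [0.1, 0.7, 0.8]
finger_gap: 1.001
```

```bash
python3 - <<'E'
from big import *
delta([.5255+.0993*.123,-.1763+.9951*.123,.012],np.radians(84.3))
big('5',np.array([.5255,-.1763]))
E
```

```text
t 11.0 tcp [0.5617 0.1925 0.2104] gap 1.001 F [0.1 0.7 0.8] xang 84.27 shift [-0.2474  0.0008  0.1985] turn [-0.0006  0.0007 -0.0006]
scene bowl [ 0.5271 -0.1738] 0.0426 130
  plane tilt deg [0.3 0. ] z 0.0375
top bowl [ 0.5261 -0.1749] 0.0432 42
  plane tilt deg [-3.5  0.7] z 0.0376
```

View pics/scene5.png

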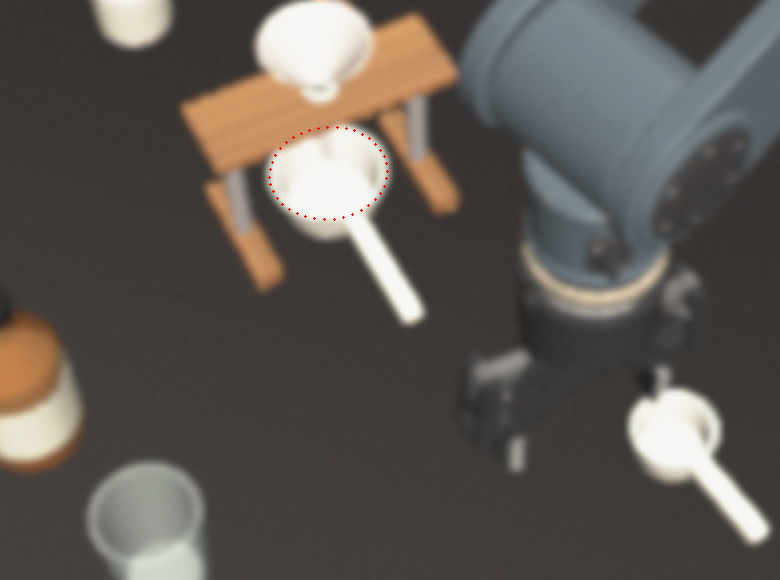

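View pics/top5.png

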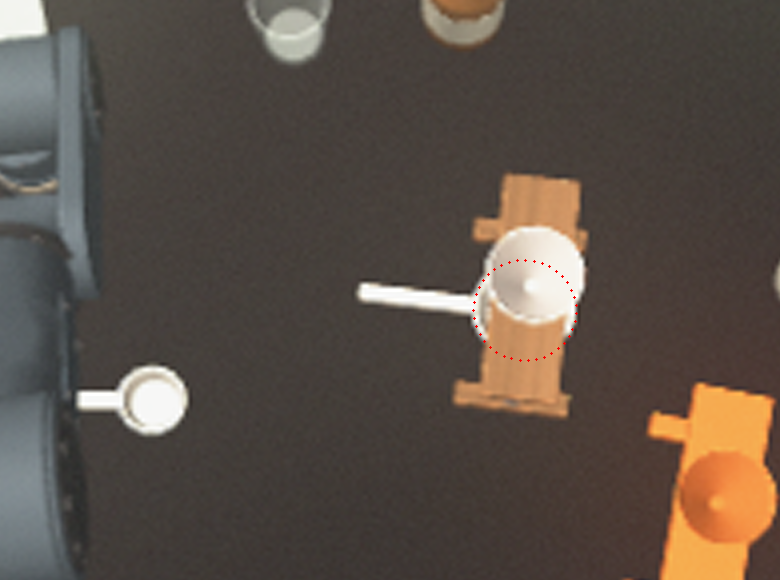

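The dish is centred under the stem: its rim lies on the red circle and its handle runs out along the passage. The stand and small dish look unmoved, and the gripper is clear at z 0.21.

```bash
python3 -c "
from station import manip
print(manip.sign_off())"
```

```text
the job is handed in; nothing more can be done
None
```

I gripped the larger white dish by its handle and slid it along the bench into the passage, turning it onto the passage axis. I let go with the bowl under the funnel's stem, backed the arm away and handed the job in at about 11 s. No verdict is reported.

- **Position:** the last rim fits put the bowl centre at (0.527, -0.174) from the scene camera and (0.526, -0.175) from the top camera. The stem is at (0.5255, -0.1763), so the error is about 2–3 mm against the 15 mm limit.
- **Level:** the dish looks level in both views. The scene camera gives a tilt of about 0.3°. The top camera gives 3.5°, but from only 42 points because the board hides much of the rim, so I gave it little weight.
- **Stand and small dish:** neither showed any movement in the pictures. I did not measure the small dish's position again after the move. Forces reported at the ends of the moves stayed within about 3 N.
- **Gripper:** it is open, at z = 0.21 m, and touching nothing.

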